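Lock the sieve lid on the cocoa shaker and take off its cap

ROBOT

A 7-joint arm with a two-finger parallel gripper is mounted at the origin on a cart in front of the work surface, level with it; the furniture and walls round the work are solid. World frame = base frame: x ahead of the robot, y to its left, z up, the work surface at z = 0. Lengths are in m, angles in rad, forces in N, time in s.
With the tool pointing down it reaches from about 0.4 to 0.875 m from the base axis. Payload 6.5 kg.
Tool frame: the origin (TCP) lies midway between the tips of the shut fingers; the grasp point (between the pads) lies 19 mm behind it; z points along the fingers, y is the line along which they close (so a half turn about z gives the same grasp; the last joint's range is limited). The gripper opens to 85 mm and grips with 20 to 120 N. Pads are 22 mm wide; open, the fingers measure 114 mm over their backs; the gripper's body (76 mm by 85 mm) begins 54 mm behind the grasp point. The pads swing forward as they close: fully open they stand 13 mm farther back than shut.
Start: joints at [1.143, 0.536, -0.004, 1.538, 0.003, 1.067, -0.071], TCP at [0.23, -0.608, 0.231] pointing down, gripper open.
Joint ranges: [-2.7, 2.7], [-0.37, 2.16], [-1.27, 1.26], [0.24, 2.4], [-1.31, 4.45], [0.19, 1.91], [-2.76, 2.76]. Speed limits (rad/s): [2.39, 2.39, 3.14, 3.14, 3.14, 3.14, 3.14].

INTERFACE

Orientations are given as a unit quaternion [w, x, y, z].
In Python, from station import ctrl gives the robot as it stands.
- The arm moves only by the tool carry_out, never from a script. Its argument "motion" is a list of rows, each a list of 5 numbers: the shift along the tool's x, y, z in units of 30 mm (1.0 is 30 mm), then the turn about the tool's z in units of 8 degrees (1.0 is 8 degrees), then the finger opening in mm, from 0 to 85.4. In form: [[x, y, z, twist, hand], ...]. A call has 1 to 8 rows; each row shifts and turns the commanded pose from where the row before left it, along the tool's axes as they then stand; what a row does not reach is not made up. A row lasts 1/10 s, in which the tool goes at most 50 mm and 8.59 degrees, less where a joint would pass 70% of its speed; a pose out of reach is approached as far as the arm can. A call is refused whole if a number of a shift passes 1 or a number of a turn 1, either way. A call with a gripper value outside its range is refused whole. The fingers move at their own pace and stop on an object; "newtons" is the grip in N (left out, the last holds). Time passes only in rows, so rows that do not move let the fingers close. It gives the time, the measured TCP pose, the force, the opening and the grip force at its end, in the units of the state.
- ctrl.get_state(): the state, without advancing time (a new reading comes with each control period).
- ctrl.snapshot(name): name is "scene" or "top"; returns the picture (480x640x3 uint8, red, green, blue); there is no depth.
- ctrl.get_calibration(name): a dict with "mtx" (3x3 intrinsics, pixels), "rvec" (rotation vector, rad) and "tvec" (3), from world to camera coordinates, as OpenCV has them. Camera axes: x right, y down, z forward; pixel columns grow to the right and rows downward; lengths in m; the calibration is good to about 2 mm. A picture is of the moment at which its call begins. get_calibration takes no time and is no camera call.
- ctrl.finish_job(): hands the job in; it is judged then, once.
Trained networks look in the newest picture that a camera, given by its name, has taken for a name from the list of things; names that differ only in an ending like _2 or _b are one class to them, and where a whole thing is asked for, a point or a joint stands for the part that bears it (a point fixed in the world has none). Each returns a list of dicts, best first, with "p" (0 to 1); they miss things now and then, are a little off and sometimes report something else, mostly with a low value. They report only what shows in the picture. A call takes as long as a camera call. They do not tell look-alikes from the thing itself.
- ctrl.look_for(camera, query): "location" ([x, y, z] in m, in world coordinates, good to about 4 mm: the middle of the surface that is visible of it).
- ctrl.cut_out(camera, query): "mask" (480x640 bool, what is visible of it).
- ctrl.landmark_of(camera, query): "location" ([x, y, z] in m, in world coordinates, good to about 4 mm: a listed point, or the origin of a listed thing).
The state is a dict: "clock": time; "joint_pos": joint angles; "qd": joint speeds; "tau": joint torques, N m; "tcp_pos": TCP position; "orientation": TCP orientation; "force": force on the tool from outside, world axes, zero at the start; "torque": the same for the moment, N m; "finger_gap": opening from 0.0 (shut) to 1.0 (fully open); "grasp_force": force on a finger pad.
Only numpy, scipy, OpenCV 4.12 (cv2) and the standard library are available. Lean on these libraries where they do the work, as an engineer would, in place of code of your own. Each camera call takes 0.05 s, during which the arm holds its last target. There are 200 camera calls.

TASK

Close the cocoa shaker: take its two-part lid from the chopping board by the black sieve collar, with the teal cap still sitting on it, lower both together over the neck of the standing steel can with the white marks over the two brass pins, and turn the collar clockwise (seen from above) to its stop so that the sieve is locked on. Then lift off the teal cap alone, leaving the sieve locked and seated on the upright can, and finish while still holding the cap level in the gripper, a hand's breadth (about 8 cm) above the sieve. Do not knock the can or the other things on the worktop about.

Things in the scene. Friction and masses are not known exactly. Their poses are not given: they have to be found in the camera images.
- can: the shaker's open steel can, loose, about 0.6 kg, upright on the worktop: body 66 mm in diameter, flat shoulder 90 mm up, then a neck 44 mm in diameter to the rim at 105 mm. Two brass pins, one on either side of the neck, lie on the can's own +x and -x axis (half a turn gives the same can). Origin: centre of the base; z up.
- can_pin (a point): outer tip of the brass pin on the can's +x side, 28 mm from the axis and 99.5 mm above the base. Each pin is a round peg 5 mm thick (97 to 102 mm above the base) with a round end. The neck's rim is bevelled to 39 mm across. Pins that are not under the collar's gaps hold the sieve lid up 11 mm too high.
- sieve_lid: inner lid, loose, about 0.1 kg: black ribbed collar 62 mm in diameter, 26 mm high, lying level on the board; a steel sieve (40 mm across) rises 7 mm out of its top. Origin: centre of the collar's lower edge; z up. Hollow below to a roof 14 mm up, which comes to rest on the neck's rim: the origin is then 91 mm above the can's base. Sideways play on the neck about 1.7 mm.
- lid_mark (a point): white mark on the collar's top edge (and down its side), 28 mm from the axis on the lid's own +x side; a like mark on -x (half a turn is the same). Under each is a gap, 14 mm wide, that passes a pin with 0.17 rad to spare either way. Once down, the lid turns only clockwise seen from above: caught under the pins after 0.4 rad, firm stop at about 0.9 rad; locked, it has 2 mm of play upwards.
- cap: outer lid, loose, about 0.04 kg: a round teal plastic cap 49 mm in diameter, 26 mm high, nested 7 mm over the sieve and standing on the collar's top face, held by nothing but its weight (1.7 mm of play sideways). Origin: centre of its lower edge, 26 mm above the sieve lid's origin when nested; z up.
- board: wooden chopping board, 186 x 310 x 22 mm (its x, its y, height), loose, 0.8 kg; origin under its centre; the lid and a lemon lie on it.
- lemon_a: a lemon about 78 x 55 x 56 mm lying on the board towards its +y end; bystander; origin at its underside.
- mug: a two-tone mug, 82 x 114 x 97 mm, empty; bystander; origin under its middle.
- bowl: a white cereal bowl, 150 mm across and 67 mm high; bystander; origin under its centre.
- teaspoon: a teaspoon 130 mm long lying on the worktop; bystander; origin under its middle, x along it.
- honey_jar: a honey jar with a red lid, 65 mm across and 100 mm high; bystander; origin under its centre.
- biscuit_bar: a flat biscuit packet, 80 x 206 x 16 mm; bystander; origin under its centre, y along it.
There are look-alikes about, which are no part of the job. What is shaped like the cap but brown is not meant.

How it is judged:
By the outcome, as a careful person would: the job done as asked, in the order asked, and still so for the second after the job is handed in, while the arm keeps its last pose, push and grip.
It also fails if it takes over 50 s, if anything falls off the work surface, if the arm or the gripper's body presses on something with over 40 N, if the wrist force passes 120 N, or if a joint passes its speed limit or range.

## Working session

There is one attempt and no reset: what is moved stays moved. The work goes in short steps, Python scripts to look and compute and a tool call to move; the robot and the scene stay as the last step left them, time stands still between calls to the robot, and variables do not carry over. Pictures are saved under pics/ and viewed, at most 10 in all, crops included, and the job is handed in when it is done.

Besides the shell and the picture viewer there is one more tool, called after "Emit:" as a command line: name --pt "numbers of a row" for each row, then --argument value for the rest. carry_out: Moves the arm, as the interface text tells. Its arguments: {"type":"object","properties":{"motion":{"type":"array"},"newtons":{"type":"number"}},"required":["motion"]}

```bash
mkdir -p pics; ls; python3 - <<'E'
from station import ctrl
import cv2,numpy as np
for n in("scene","top"):
    im=ctrl.snapshot(n);cv2.imwrite(f"pics/{n}0.png",im[:,:,::-1])
    c=ctrl.get_calibration(n);R=cv2.Rodrigues(np.array(c["rvec"],float))[0];print(n,c["mtx"],(-R.T@np.array(c["tvec"]).ravel()).round(3))
    for q in("can","can_pin","sieve_lid","lid_mark","cap"):
        print(n,q,[(np.round(d["location"],4).tolist(),round(d["p"],2)) for d in ctrl.landmark_of(n,q)])
s=ctrl.get_state();print(s)
E
```

```text
pics
scene [[436.05446252   0.         322.9864031 ]
 [  0.         436.05446252 241.55764334]
 [  0.           0.           1.        ]] [0.    0.508 1.042]
scene can [([0.5305, -0.0737, -0.0038], 0.69), ([0.5539, 0.2222, 0.0251], 0.27)]
scene can_pin [([0.5528, -0.0892, 0.0991], 0.81)]
scene sieve_lid [([0.5488, 0.2252, 0.024], 0.51)]
scene lid_mark [([0.556, 0.2503, 0.0497], 0.45)]
scene cap [([0.7158, 0.2085, -0.0027], 0.7), ([0.5472, 0.2295, 0.0454], 0.64)]
top [[499.59226256   0.         312.45587677]
 [  0.         499.59226256 238.24363513]
 [  0.           0.           1.        ]] [ 0.431 -0.028  1.425]
top can [([0.526, -0.0728, -0.0001], 0.61)]
top can_pin [([0.5508, -0.0906, 0.1005], 0.83)]
top sieve_lid [([0.5477, 0.2231, 0.0219], 0.51)]
top lid_mark [([0.5567, 0.2531, 0.0457], 0.7)]
top cap [([0.7171, 0.2018, 0.0044], 0.71), ([0.5499, 0.2238, 0.0459], 0.49)]
{'clock': 0.6, 'joint_pos': array([ 1.14279135,  0.53638063, -0.00441254,  1.53789322,  0.00260646,
        1.06727335, -0.0711927 ]), 'qd': array([ 0.00092358,  0.00054824,  0.00198334, -0.00077266, -0.00032744,
        0.00052291,  0.00074104]), 'tau': array([-9.11126899e-04, -5.83079875e+01,  1.04680952e+00, -2.59338462e+01,
        1.23036734e-02,  2.01439681e-03, -5.65646951e-05]), 'tcp_pos': array([ 0.2300851 , -0.60792282,  0.23130499]), 'orientation': array([ 2.82671008e-05,  9.83676528e-01,  1.79945792e-01, -7.22703419e-06]), 'force': array([-0.79538184, -0.137574  , -0.06452738]), 'torque': array([-0.03853949, -0.01732364, -0.02339218]), 'grasp_force': 0.0, 'finger_gap': 1.0015608731830028}
```

View pics/scene0.png

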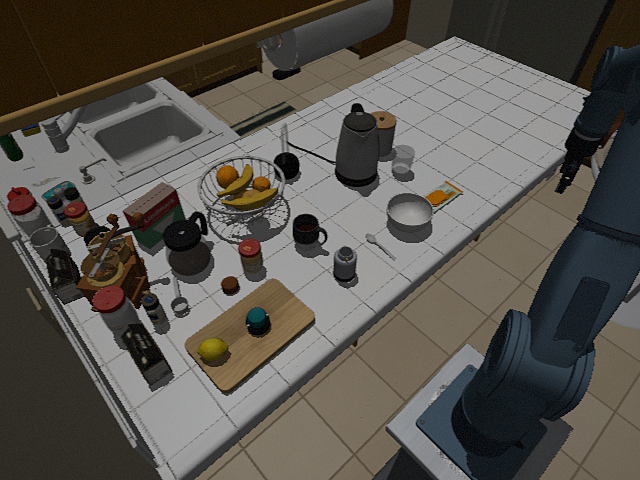

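View pics/top0.png

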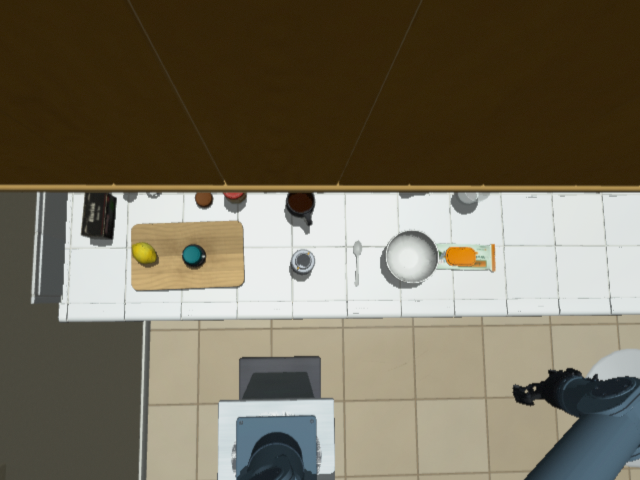

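The scene view shows the can at about (345,264), the teal cap on the black collar at (258,320) and the lemon at (213,350). The brown look-alike is at (230,285), clear of the work. Next I'll refine the angles.

```bash
cat > h.py <<'E'
from station import ctrl
import cv2,numpy as np
def proj(n,P):
    c=ctrl.get_calibration(n)
    return cv2.projectPoints(np.float64(P).reshape(-1,3),np.float64(c["rvec"]),np.float64(c["tvec"]),np.float64(c["mtx"]),None)[0].reshape(-1,2)
def ray(n,uv,z):
    c=ctrl.get_calibration(n);R=cv2.Rodrigues(np.float64(c["rvec"]))[0];t=np.float64(c["tvec"]).ravel()
    o=-R.T@t;d=R.T@np.linalg.inv(c["mtx"])@np.array([*uv,1.]);return o+d*(z-o[2])/d[2]
def crop(n,P,r=24,k=16,im=None):
    im=ctrl.snapshot(n) if im is None else im
    u,v=np.round(proj(n,P)[0]).astype(int)
    return cv2.resize(im[v-r:v+r,u-r:u+r,::-1],None,fx=k*24/r/2,fy=k*24/r/2,interpolation=cv2.INTER_CUBIC),(u-r,v-r)
E
python3 - <<'E'
from h import *
Q=("can","can_pin","sieve_lid","lid_mark","cap");L=[.53,-.073,.1];M=[.549,.225,.048]
rows=[]
for n in("scene","top"):
    r=[]
    im=ctrl.snapshot(n)
    for P in(L,M):
        c,o=crop(n,P,im=im,k=12);r.append(c);print(n,o,c.shape)
    rows.append(np.hstack(r))
    for k in range(3):
        ctrl.snapshot(n)
        for q in Q: print(n,q,[np.round(d["location"],4).tolist() for d in ctrl.landmark_of(n,q)[:2] if d["p"]>.25])
cv2.imwrite("pics/c1.png",np.vstack(rows))
E
```

```text
scene (np.int64(321), np.int64(228)) (288, 288, 3)
scene (np.int64(233), np.int64(296)) (288, 288, 3)
scene can [[0.5291, -0.0736, -0.0013], [0.6828, -0.0759, 0.0002]]
scene can_pin [[0.549, -0.0884, 0.0983], [0.5593, 0.3588, 0.0196]]
scene sieve_lid []
scene lid_mark [[0.551, 0.2467, 0.0494]]
scene cap [[0.7157, 0.2066, -0.0003], [0.5447, 0.2262, 0.0482]]
scene can [[0.529, -0.0733, 0.0012], [0.6813, -0.0742, 0.0004]]
scene can_pin [[0.5499, -0.088, 0.097], [0.6807, -0.0718, -0.0003]]
scene sieve_lid [[0.5489, 0.227, 0.0225]]
scene lid_mark [[0.5523, 0.2499, 0.0538]]
scene cap [[0.5462, 0.2251, 0.0476], [0.7135, 0.208, -0.0032]]
scene can [[0.5279, -0.0747, -0.0001]]
scene can_pin [[0.5474, -0.0903, 0.0978]]
scene sieve_lid [[0.5518, 0.223, 0.0252], [0.7305, 0.1113, 0.0038]]
scene lid_mark [[0.5529, 0.2523, 0.0532]]
scene cap [[0.7146, 0.2047, 0.0004], [0.5469, 0.2236, 0.048]]
top (np.int64(279), np.int64(236)) (288, 288, 3)
top (np.int64(169), np.int64(231)) (288, 288, 3)
top can [[0.5288, -0.0742, -0.001]]
top can_pin [[0.5536, -0.0882, 0.0987]]
top sieve_lid [[0.5466, 0.2263, 0.0222]]
top lid_mark [[0.5552, 0.2524, 0.0442]]
top cap [[0.5503, 0.2235, 0.0489], [0.712, 0.2037, 0.0036]]
top can [[0.5235, -0.0743, 0.0004]]
top can_pin [[0.553, -0.0868, 0.1012]]
top sieve_lid [[0.5501, 0.2226, 0.0215]]
top lid_mark []
top cap [[0.548, 0.2236, 0.0495], [0.716, 0.2004, 0.0004]]
top can [[0.5279, -0.0726, 0.0011]]
top can_pin [[0.5497, -0.0872, 0.1008], [0.6773, -0.0761, 0.0032]]
top sieve_lid [[0.6744, -0.0742, -0.0015], [0.5466, 0.2277, 0.0242]]
top lid_mark [[0.5551, 0.2546, 0.0446]]
top cap [[0.7158, 0.2012, 0.0012]]
```

View pics/c1.png

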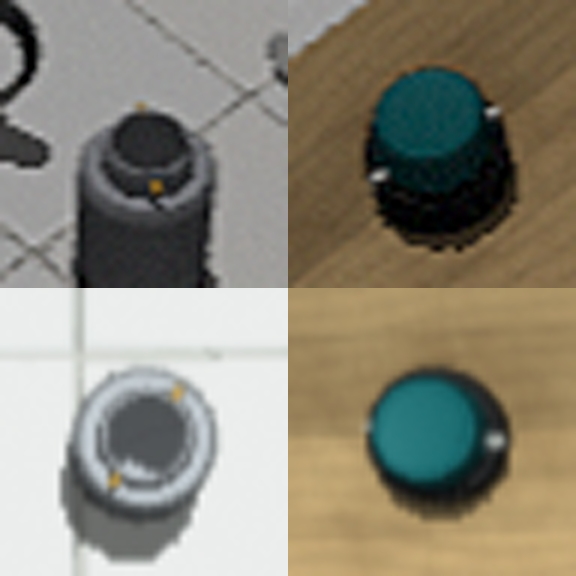

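Top row shows the scene camera and bottom row the top camera, in crop pixels. The pins are at (140,107)/(156,186) and (178,104)/(114,193). The lid marks are at (205,112)/(92,175) and (207,152)/(80,140).

```bash
python3 - <<'E'
from h import *
D={"pin":(.0995,[("scene",(321,228),(140,107),(156,186)),("top",(279,236),(178,104),(114,193))]),
"mark":(.047,[("scene",(233,296),(205,112),(92,175)),("top",(169,231),(207,152),(80,140))])}
for k,(z,l) in D.items():
    for n,o,a,b in l:
        A,B=[ray(n,np.array(o)+(np.array(p)+.5)/6-.5,z) for p in(a,b)]
        d=A-B;print(k,n,((A+B)/2).round(4),"len",np.linalg.norm(d).round(4),"ang",np.degrees(np.arctan2(d[1],d[0]))%180)
E
```

```text
pin scene [ 0.5305 -0.075   0.0995] len 0.0485 ang 144.4553529737319
pin top [ 0.5285 -0.0729  0.0995] len 0.0487 ang 143.9164405867461
mark scene [0.5499 0.2242 0.047 ] len 0.056 ang 82.09294997972673
mark top [0.5489 0.2274 0.047 ] len 0.0577 ang 84.23159037426937
```

Emit:
carry_out --pt "1 -0.85 0 0 85" --pt "1 -0.85 0 0 85" --pt "1 -0.85 0 0 85" --pt "1 -0.85 0 0 85" --pt "1 -0.85 0 0 85" --pt "1 -0.85 0 0 85" --pt "1 -0.85 0 0 85" --pt "1 -0.85 0 0 85" --newtons 40

```text
clock: 3.3
tcp_pos: [0.383, -0.3308, 0.2315]
orientation: [0.0, 0.984, 0.18, 0.0]
force: [-0.2, -0.1, 0.3]
finger_gap: 0.992
grasp_force: 0.0
```

Emit:
carry_out --pt "0.85 -1 0 0 85" --pt "0.85 -1 0 0 85" --pt "0.85 -1 0 0 85" --pt "0.85 -1 0 0 85" --pt "0.85 -1 0 0 85" --pt "0.85 -1 0 0 85" --pt "0.85 -1 0 0 85" --pt "0.85 -1 0 0 85"

```text
clock: 4.1
tcp_pos: [0.4886, -0.034, 0.2316]
orientation: [0.0, 0.984, 0.18, 0.0]
force: [0.5, -0.7, -0.5]
finger_gap: 0.992
grasp_force: 0.0
```

Emit:
carry_out --pt "0.62 -0.92 0 0 85" --pt "0.62 -0.92 0 0 85" --pt "0.62 -0.92 0 0 85" --pt "0.62 -0.92 0 0 85" --pt "0.62 -0.92 0 0 85" --pt "0.62 -0.92 0 0 85" --pt "0.62 -0.92 0 0 85" --pt "0.62 -0.92 0 0 85"

```text
clock: 4.9
tcp_pos: [0.5495, 0.2249, 0.2313]
orientation: [0.0, 0.984, 0.18, 0.0]
force: [0.2, 0.5, 0.4]
finger_gap: 0.996
grasp_force: 0.0
```

Emit:
carry_out --pt "0 0 0 -0.85 85" --pt "0 0 0 -0.85 85" --pt "0 0 0 -0.85 85" --pt "0 0 0 -0.85 85" --pt "0 0 0 -0.85 85" --pt "0 0 0 -0.85 85" --pt "0 0 0 -0.85 85" --pt "0 0 0 -0.85 85"

```text
clock: 5.7
tcp_pos: [0.5493, 0.2236, 0.2313]
orientation: [0.0, 0.791, 0.612, 0.0]
force: [-0.5, -0.4, -0.2]
finger_gap: 0.995
grasp_force: 0.0
```

Emit:
carry_out --pt "0.05 0 1 0 85" --pt "0 0 1 0 85" --pt "0 0 1 0 85" --pt "0 0 1 0 85" --pt "0 0 1 0 85" --pt "0 0 1 0 85" --pt "0 0 0.6 0 85" --pt "0 0 0.4 0 85"

```text
clock: 6.5
tcp_pos: [0.5492, 0.2249, 0.02]
orientation: [-0.0, 0.793, 0.61, -0.001]
force: [0.4, -0.2, 0.9]
finger_gap: 0.995
grasp_force: 0.0
```

Emit:
carry_out --pt "0 0 0 0 50" --pt "0 0 0 0 50" --pt "0 0 0 0 50" --pt "0 0 0 0 50" --pt "0 0 0 0 50" --pt "0 0 0 0 50"

```text
clock: 7.1
tcp_pos: [0.5503, 0.2254, 0.0222]
orientation: [0.0, 0.793, 0.61, 0.001]
force: [-0.4, -0.4, 5.8]
finger_gap: 0.715
grasp_force: 44.3
```

The gripper has the collar, but the fingertips are touching the board. I'll regrip 4 mm higher so the tips clear the can's shoulder later.

Emit:
carry_out --pt "0 0 0 0 80" --pt "0 0 0 0 80" --pt "0 0 0 0 80" --pt "0 0 -0.15 0 80" --pt "0 0 0 0 50" --pt "0 0 0 0 50" --pt "0 0 0 0 50" --pt "0 0 0 0 50" --newtons 40

```text
clock: 7.9
tcp_pos: [0.5499, 0.2253, 0.0266]
orientation: [0.0, 0.793, 0.61, 0.0]
force: [-0.7, -0.5, 6.5]
finger_gap: 0.711
grasp_force: 42.2
```

Emit:
carry_out --pt "0 0 0 0 50" --pt "0 0 -0.2 0 50" --pt "0 0 -0.5 0 50" --pt "0 0 -0.8 0 50" --pt "0 0 -1 0 50" --pt "0 0 -1 0 50" --pt "0 0 -1 0 50" --pt "0 0 -0.5 0 50"

```text
clock: 8.7
tcp_pos: [0.5506, 0.2259, 0.1793]
orientation: [0.0, 0.793, 0.61, 0.002]
force: [0.9, 1.1, -1.2]
finger_gap: 0.712
grasp_force: 43.8
```

```bash
python3 - <<'E'
from h import *
s=ctrl.get_state();p=s["tcp_pos"];print(p,s["orientation"].round(4),s["finger_gap"],s["grasp_force"])
P=p+[0,0,.02]
a,_=crop("scene",P,r=48,k=16);b,_=crop("top",P,r=48,k=16)
cv2.imwrite("pics/c2.png",np.hstack([a,b]))
for n in("scene","top"):
    for q in("sieve_lid","lid_mark","cap"): print(n,q,[(np.round(d["location"],4).tolist(),round(d["p"],2)) for d in ctrl.landmark_of(n,q)])
E
```

```text
[0.55059167 0.22590185 0.17928455] [5.000e-04 7.926e-01 6.097e-01 2.000e-03] 0.7120282362452535 43.84455750376219
scene sieve_lid [([0.5498, 0.2231, 0.1755], 0.65)]
scene lid_mark [([0.5569, 0.2513, 0.2024], 0.63)]
scene cap [([0.6785, -0.0757, 0.0015], 0.65), ([0.7163, 0.2063, -0.0044], 0.57), ([0.5522, 0.2257, 0.1975], 0.4)]
top sieve_lid [([0.5486, 0.2278, 0.1755], 0.51)]
top lid_mark []
top cap [([0.5527, 0.2453, -0.0017], 0.67), ([0.7157, 0.201, 0.0032], 0.5)]
```

View pics/c2.png

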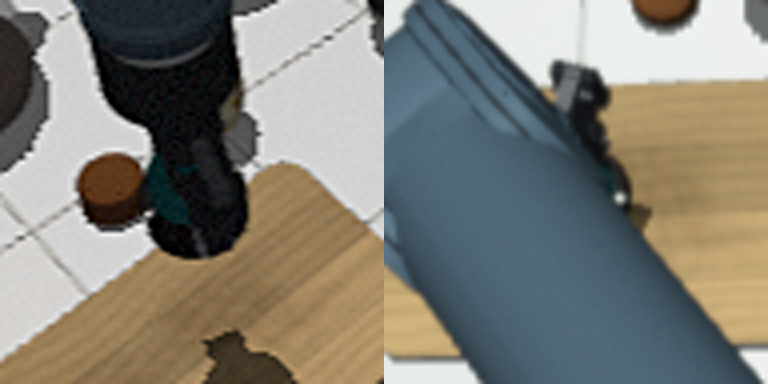

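The sieve and cap are held together at (200,210), and the gripper is near the lid centre. Next is the transfer over the can.

Emit:
carry_out --pt "-0.3 0.06 0 0 50" --pt "-0.6 0.11 0 0 50" --pt "-0.9 0.17 0 0 50" --pt "-0.9 0.17 0 0 50" --pt "-0.9 0.17 0 0 50" --pt "-0.9 0.17 0 0 50" --pt "-0.9 0.17 0 0 50" --pt "-0.9 0.17 0 0 50"

```text
clock: 9.9
tcp_pos: [0.5349, 0.0314, 0.1754]
orientation: [-0.0, 0.793, 0.61, -0.0]
force: [-0.0, 0.6, -2.4]
finger_gap: 0.712
grasp_force: 43.9
```

Emit:
carry_out --pt "-0.9 0.17 0 0 50" --pt "-0.9 0.17 0 0 50" --pt "-0.8 0.15 0 0 50" --pt "-0.6 0.11 0 0 50" --pt "-0.33 0.07 0 0 50" --pt "-0.1 0 0 0 50" --pt "0 0 0 -0.4 50" --pt "0 0 0 -0.7 50"

```text
clock: 10.7
tcp_pos: [0.527, -0.076, 0.1758]
orientation: [-0.0, 0.742, 0.67, 0.0]
force: [-0.8, 0.6, -2.5]
finger_gap: 0.717
grasp_force: 43.9
```

Emit:
carry_out --pt "0 0 0 -1 50" --pt "0 0 0 -1 50" --pt "0 0 0 -1 50" --pt "0 0 0 -1 50" --pt "0 0 0 -1 50" --pt "0 0 0 -1 50" --pt "0 0 0 -0.7 50" --pt "0 0 0 0 50"

```text
clock: 11.5
tcp_pos: [0.527, -0.076, 0.1756]
orientation: [-0.0, 0.361, 0.932, 0.0]
force: [0.0, -0.4, -1.9]
finger_gap: 0.709
grasp_force: 43.8
```

```bash
python3 - <<'E'
from h import *
s=ctrl.get_state();p=s["tcp_pos"];q=s["orientation"];print(p,q.round(4),np.degrees(2*np.arctan2(q[2],q[1])),s["finger_gap"],s["joint_pos"].round(2))
P=p+[0,0,-.03]
a,o=crop("scene",P,r=48,k=24);b,o2=crop("top",P,r=48,k=10);print(o,o2,a.shape)
cv2.imwrite("pics/c3.png",a)
for n in("scene","top"):
    for w in("sieve_lid","lid_mark","cap","can","can_pin"): print(n,w,[(np.round(d["location"],4).tolist(),round(d["p"],2)) for d in ctrl.landmark_of(n,w)])
E
```

```text
[ 0.5269616  -0.07601067  0.17564988] [-3.000e-04  3.612e-01  9.325e-01  5.000e-04] 137.65330185651734 0.7086995790328553 [ 0.66  0.53 -0.78  1.87  0.46  0.93  0.5 ]
(np.int64(299), np.int64(194)) (np.int64(257), np.int64(212)) (576, 576, 3)
scene sieve_lid [([0.5314, -0.072, 0.173], 0.72)]
scene lid_mark [([0.502, -0.063, 0.1977], 0.52)]
scene cap [([0.7145, 0.2061, -0.0035], 0.7), ([0.5256, -0.0765, 0.1963], 0.63)]
scene can [([0.5317, -0.0699, -0.004], 0.55), ([0.55, 0.2485, -0.0027], 0.38)]
scene can_pin [([0.5506, -0.09, 0.0992], 0.8), ([0.5018, -0.0615, 0.198], 0.52)]
top sieve_lid []
top lid_mark [([0.5435, -0.5295, 0.0], 0.3)]
top cap [([0.7126, 0.2034, 0.0028], 0.71)]
top can []
top can_pin []
```

View pics/c3.png

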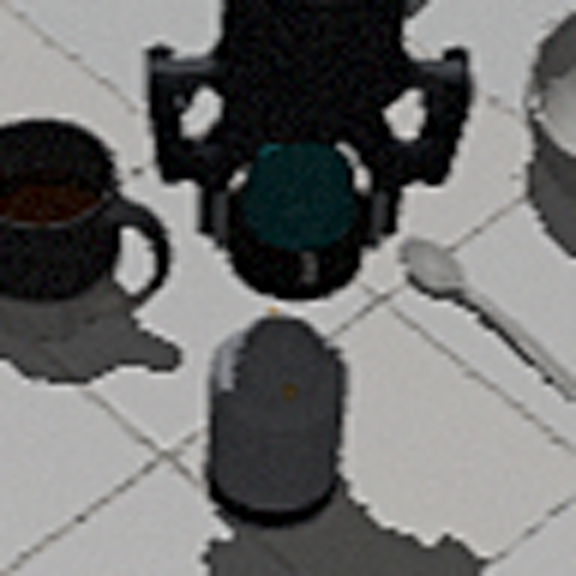

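The held lid is at (297,240), with its front mark at about (310,268). The can is below it, with its front pin at (289,390) and rear pin at (273,311). I'll compare these with the predicted positions.

```bash
python3 - <<'E'
from h import *
o=np.array([299,194])
cp=lambda P:((proj("scene",P)-o+.5)*6-.5).round(0)
def circ(c,r,z):
    t=np.linspace(0,2*np.pi,180);return np.c_[c[0]+r*np.cos(t),c[1]+r*np.sin(t),0*t+z]
c=(.527,-.076);zb=.1756-.0046
a=np.vstack([cp(circ(c,.031,zb)),cp(circ(c,.031,zb+.026))]);print("collar",a.min(0),a.max(0))
for th in(-25,-30,-35,-40,-45):
    t=np.radians(th);u=np.array([np.cos(t),np.sin(t)])
    print(th,[cp([*(np.array(c)+r*u),z])[0].tolist() for r,z in((.028,zb+.026),(.031,zb+.026),(.031,zb+.016),(.031,zb+.006))])
for cc in((.529,-.0737),(.527,-.076)):
    b=np.vstack([cp(circ(cc,.033,.09)),cp(circ(cc,.033,0))]);print("can",b.min(0),b.max(0))
    for th in(-35.5,144.5):
        t=np.radians(th);print("pin",th,cp([cc[0]+.026*np.cos(t),cc[1]+.026*np.sin(t),.0995]))
E
```

```text
collar [225. 161.] [368. 304.]
-25 [[276.0, 168.0], [274.0, 163.0], [273.0, 178.0], [272.0, 194.0]]
-30 [[282.0, 167.0], [280.0, 162.0], [279.0, 177.0], [278.0, 193.0]]
-35 [[287.0, 166.0], [286.0, 161.0], [285.0, 177.0], [284.0, 192.0]]
-40 [[292.0, 166.0], [292.0, 161.0], [291.0, 176.0], [290.0, 191.0]]
-45 [[298.0, 166.0], [298.0, 161.0], [297.0, 176.0], [296.0, 192.0]]
can [204. 313.] [349. 535.]
pin -35.5 [[272. 311.]]
pin 144.5 [[289. 396.]]
can [210. 313.] [356. 535.]
pin -35.5 [[278. 311.]]
pin 144.5 [[295. 396.]]
```

```bash
python3 - <<'E'
from h import *
o=np.array([299,194])
cp=lambda P:((proj("scene",P)-o+.5)*6-.5).round(0)
c=(.527,-.076);zb=.1756-.0046
for th in(130,135,140,145,150,155):
    t=np.radians(th);u=np.array([np.cos(t),np.sin(t)])
    print(th,[cp([*(np.array(c)+r*u),z])[0].tolist() for r,z in((.028,zb+.026),(.031,zb+.026),(.031,zb+.016),(.031,zb+.006))])
E
```

```text
130 [[292.0, 259.0], [291.0, 264.0], [290.0, 279.0], [289.0, 294.0]]
135 [[297.0, 259.0], [297.0, 264.0], [296.0, 279.0], [295.0, 295.0]]
140 [[303.0, 259.0], [303.0, 264.0], [302.0, 280.0], [301.0, 295.0]]
145 [[308.0, 259.0], [310.0, 264.0], [308.0, 279.0], [307.0, 294.0]]
150 [[314.0, 258.0], [316.0, 263.0], [314.0, 278.0], [313.0, 293.0]]
155 [[319.0, 257.0], [322.0, 262.0], [320.0, 277.0], [319.0, 292.0]]
```

Emit:
carry_out --pt "0 0.1 0.3 0 50" --pt "0 0 0.5 0 50" --pt "0 0 0.5 0 50" --pt "0 0 0.4 0 50" --pt "0 0 0.2 0 50" --pt "0 0 0.15 0 50" --pt "0 0 0.15 0 50" --pt "0 0 0.1 0 50"

```text
clock: 12.9
tcp_pos: [0.5293, -0.0749, 0.1067]
orientation: [0.0, 0.362, 0.932, 0.0]
force: [-0.7, 0.7, -0.8]
finger_gap: 0.714
grasp_force: 43.8
```

Emit:
carry_out --pt "0 0 0.1 0 50" --pt "0 0 0.08 0 50" --pt "0 0 0.08 0 50"

```text
clock: 13.2
tcp_pos: [0.5292, -0.0749, 0.099]
orientation: [0.0, 0.362, 0.932, 0.0]
force: [0.9, -0.6, -0.9]
finger_gap: 0.712
grasp_force: 43.8
```

Emit:
carry_out --pt "0 0 0.06 0 50" --pt "0 0 0.05 0 50" --pt "0 0 0.03 0 50"

```text
clock: 13.5
tcp_pos: [0.5293, -0.0749, 0.0959]
orientation: [0.0, 0.362, 0.932, -0.0]
force: [-6.6, -0.4, 18.6]
finger_gap: 0.71
grasp_force: 45.6
```

Fully seated. I'll ease the push and turn clockwise.

Emit:
carry_out --pt "0 0 -0.02 0.3 50" --pt "0 0 0 0.7 50" --pt "0 0 0 0.8 50" --pt "0 0 0 0.8 50" --pt "0 0 0 0.8 50" --pt "0 0 0 0.8 50" --pt "0 0 0 0.8 50" --pt "0 0 0 0 50"

```text
clock: 14.3
tcp_pos: [0.5295, -0.0749, 0.0959]
orientation: [0.001, 0.659, 0.752, 0.0]
force: [-0.5, -0.4, 3.6]
finger_gap: 0.713
grasp_force: 44.2
```

```bash
python3 - <<'E'
from h import *
s=ctrl.get_state();q=s["orientation"];print(s["tcp_pos"],np.degrees(2*np.arctan2(q[2],q[1])),s["force"],s["torque"],s["finger_gap"])
E
```

```text
[ 0.52946592 -0.07489522  0.09594549] 97.48438295401483 [-0.51517804 -0.4372647   3.58690409] [-0.03587378  0.28985878 -0.05781733] 0.7133811715327293
```

Emit:
carry_out --pt "0 0 0 0.5 50" --pt "0 0 0 0.5 50" --pt "0 0 0 0.4 50" --pt "0 0 0 0 50"

```text
clock: 14.7
tcp_pos: [0.5295, -0.075, 0.0959]
orientation: [0.0, 0.729, 0.685, 0.0]
force: [-1.2, -1.3, 6.5]
finger_gap: 0.713
grasp_force: 44.4
```

```bash
python3 - <<'E'
from h import *
s=ctrl.get_state();q=s["orientation"];print(s["tcp_pos"],np.degrees(2*np.arctan2(q[2],q[1])),s["force"],s["torque"],s["finger_gap"])
E
```

```text
[ 0.529482   -0.07498673  0.09591951] 86.45927019107333 [-1.16537112 -1.30259257  6.49014406] [-0.11363356  0.31657533 -0.00418552] 0.7125828225111875
```

Emit:
carry_out --pt "0 0 0 0.3 50" --pt "0 0 0 0.2 50" --pt "0 0 0 0 50"

```text
clock: 15.0
tcp_pos: [0.5297, -0.0748, 0.0959]
orientation: [0.0, 0.752, 0.66, 0.0]
force: [-0.6, -0.2, 4.2]
finger_gap: 0.714
grasp_force: 44.4
```

```bash
python3 - <<'E'
from h import *
s=ctrl.get_state();q=s["orientation"];print(s["tcp_pos"],np.degrees(2*np.arctan2(q[2],q[1])),s["force"],s["torque"],s["finger_gap"])
a,o=crop("scene",[.5295,-.075,.1],r=32,k=24);print(o)
cv2.imwrite("pics/c4.png",a)
E
```

```text
[ 0.5297087  -0.07481426  0.09593158] 82.53881282451836 [-0.55819642 -0.20344045  4.21188035] [-0.08394244  0.22250107  0.07796488] 0.7136432700872577
(np.int64(313), np.int64(220))
```

View pics/c4.png

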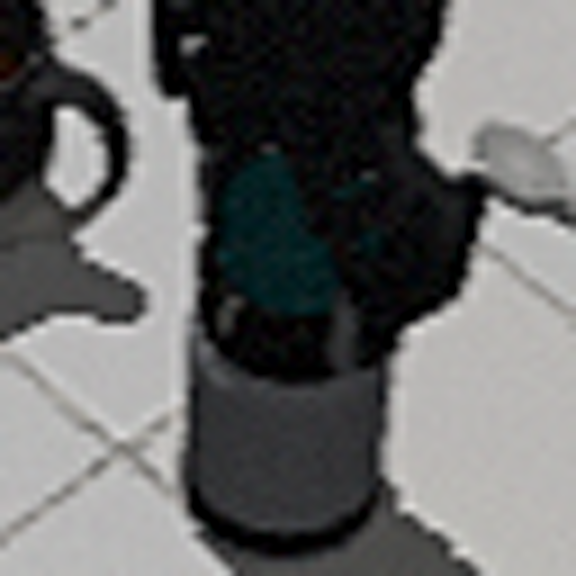

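The front mark has moved left to (228,315), and the collar is seated low on the can. Next is a small extra turn to confirm the stop.

Emit:
carry_out --pt "0 0 0.03 0.2 50" --pt "0 0 0 0.2 50" --pt "0 0 0 0 50"

```text
clock: 15.35
tcp_pos: [0.5301, -0.0748, 0.0959]
orientation: [0.001, 0.77, 0.638, 0.001]
force: [-1.7, 0.2, 13.2]
finger_gap: 0.713
grasp_force: 45.2
```

```bash
python3 - <<'E'
from h import *
s=ctrl.get_state();q=s["orientation"];print(s["tcp_pos"],np.degrees(2*np.arctan2(q[2],q[1])),s["force"],s["torque"],s["finger_gap"])
E
```

```text
[ 0.53013796 -0.07477846  0.0958791 ] 79.35847258181819 [-1.74907015  0.1908547  13.18283215] [-0.0352373   0.78300751  0.06731829] 0.7127187961513866
```

Emit:
carry_out --pt "0 0 -0.03 0 50" --pt "0 0 0 0 80" --pt "0 0 0 0 80" --pt "0 0 0 0 80" --pt "0 0 -0.3 0 80" --pt "0 0 -0.5 0 80" --pt "0 0 0 0 80"

```text
clock: 16.05
tcp_pos: [0.5308, -0.0749, 0.1219]
orientation: [0.001, 0.771, 0.637, 0.001]
force: [1.2, 0.6, -0.4]
finger_gap: 0.937
grasp_force: 0.0
```

```bash
python3 - <<'E'
from h import *
s=ctrl.get_state();print(s["tcp_pos"],s["force"],s["finger_gap"])
a,o=crop("scene",[.53,-.075,.1],r=32,k=24);print(o)
cv2.imwrite("pics/c5.png",a)
for w in("sieve_lid","lid_mark","cap","can"): print(w,[(np.round(d["location"],4).tolist(),round(d["p"],2)) for d in ctrl.landmark_of("scene",w)])
cp=lambda P:((proj("scene",P)-o+.5)*9-.5).round(0)
for th in range(75,150,10):
    t=np.radians(th);print(th,[cp([.53+r*np.cos(t),-.075+r*np.sin(t),z])[0].tolist() for r,z in((.028,.117),(.031,.105))])
E
```

```text
[ 0.53082054 -0.07489743  0.1218623 ] [ 1.15902202  0.64472249 -0.43214355] 0.9371377685540402
(np.int64(313), np.int64(220))
sieve_lid [([0.5332, -0.0758, 0.0931], 0.62)]
lid_mark [([0.5325, -0.0522, 0.1189], 0.58)]
cap [([0.7148, 0.2067, -0.0033], 0.67), ([0.5274, -0.0782, 0.1165], 0.56)]
can [([0.5291, -0.074, -0.0034], 0.6)]
75 [[218.0, 288.0], [209.0, 316.0]]
85 [[227.0, 298.0], [218.0, 327.0]]
95 [[238.0, 307.0], [230.0, 337.0]]
105 [[251.0, 315.0], [245.0, 346.0]]
115 [[266.0, 320.0], [260.0, 352.0]]
125 [[281.0, 324.0], [277.0, 357.0]]
135 [[297.0, 326.0], [295.0, 358.0]]
145 [[313.0, 326.0], [313.0, 358.0]]
```

View pics/c5.png

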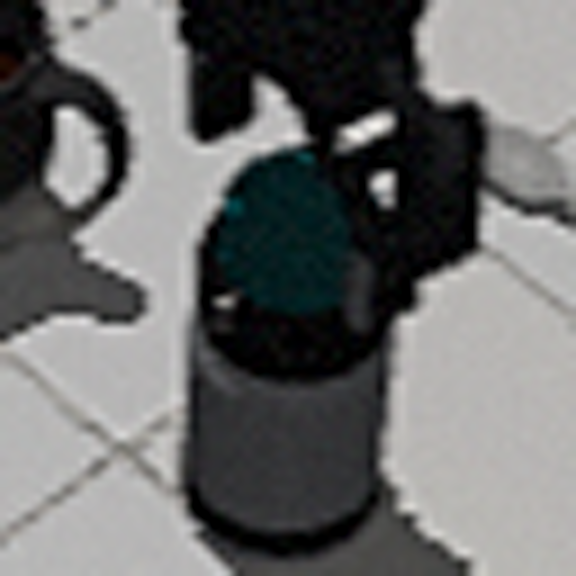

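The front mark is at (228,299), about 86°, so the collar followed the hand to the stop. The teal cap sits free between the open fingers. Now I'll grip the cap alone.

Emit:
carry_out --pt "0 -0.02 0 0 60" --pt "0 0 0 0 40" --pt "0 0 0 0 40" --pt "0 0 0 0 40" --pt "0 0 0 0 40" --pt "0 0 0 0 40" --pt "0 0 0 0 40" --newtons 25

```text
clock: 17.0
tcp_pos: [0.5285, -0.0747, 0.1194]
orientation: [-0.0, 0.771, 0.637, 0.0]
force: [-0.2, -0.2, 1.0]
finger_gap: 0.563
grasp_force: 25.9
```

Emit:
carry_out --pt "0 0 -0.1 0 40" --pt "0 0 -0.15 0 40" --pt "0 0 -0.25 0 40" --pt "0 0 -0.5 0 40" --pt "0 0 -0.7 0 40" --pt "0 0 -0.6 0 40" --pt "0 0 -0.4 0 40" --pt "0 0 -0.1 0 40"

```text
clock: 17.8
tcp_pos: [0.5295, -0.0749, 0.2054]
orientation: [0.001, 0.771, 0.637, 0.001]
force: [-0.9, -0.0, -0.7]
finger_gap: 0.558
grasp_force: 25.9
```

```bash
python3 - <<'E'
from h import *
s=ctrl.get_state();print(s["tcp_pos"],s["orientation"].round(4),s["force"],s["finger_gap"],s["grasp_force"])
a,o=crop("scene",[.53,-.075,.13],r=48,k=24);print(o)
cv2.imwrite("pics/c6.png",a)
for w in("sieve_lid","lid_mark","cap","can"): print(w,[(np.round(d["location"],4).tolist(),round(d["p"],2)) for d in ctrl.landmark_of("scene",w)])
E
```

```text
[ 0.5294734  -0.07485857  0.2054204 ] [0.0012 0.7709 0.6369 0.001 ] [-0.86716469 -0.03916557 -0.6751695 ] 0.5582562700625825 25.943548580253264
(np.int64(298), np.int64(197))
sieve_lid []
lid_mark [([0.5321, -0.0488, 0.1189], 0.88)]
cap [([0.7168, 0.2054, -0.0037], 0.65), ([0.5273, -0.0748, 0.203], 0.53)]
can [([0.5308, -0.0727, -0.0021], 0.91), ([0.5442, -0.5307, -0.0011], 0.6)]
```

View pics/c6.png

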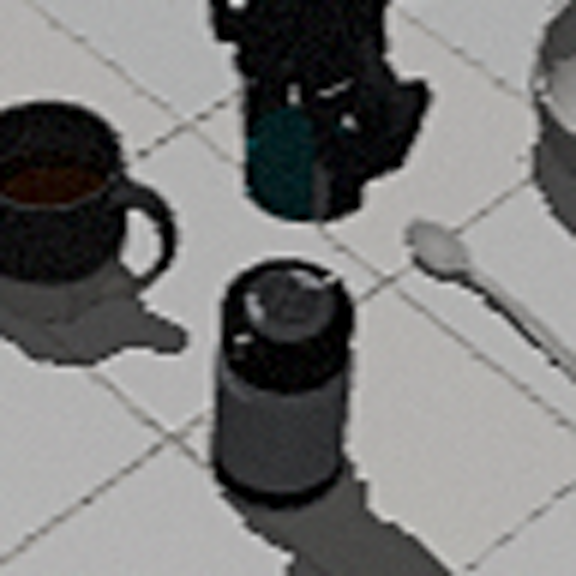

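The cap is held level at (290,165), about 8 cm above the sieve at (285,310). The sieve is seated on the upright can. Handing in.

Emit:
carry_out --pt "0 0 0 0 40" --pt "0 0 0 0 40"

```text
clock: 18.25
tcp_pos: [0.5281, -0.0747, 0.2028]
orientation: [-0.0, 0.771, 0.637, -0.0]
force: [0.4, -0.4, 0.6]
finger_gap: 0.563
grasp_force: 25.9
```

```bash
python3 -c "
from station import ctrl
print(ctrl.finish_job())"
```

```text
the job is handed in; nothing more can be done
None
```

The job is handed in, with no verdict returned: the sieve was turned about 59° to what I took as its stop (little torque was felt, so the can may have turned a few degrees) and left seated on the upright can, with the teal cap held level about 8 cm above it.

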